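# Slide the gauge carriage to the marked stop

### The job

Set the gauge rail on the welding table for the next part: with closed fingertips press the ribbed release pad in the middle of the carriage well down to free its brake first, and then, keeping the pad pressed, push the carriage along the rail until it rests against the stop with the round disc on top. Then let the pad come up so that the brake holds the carriage there. Never drag the carriage with the pad up, grasp nothing, and leave the loose parts around the rail where they are.

Things in the scene. Friction and masses are not known exactly. Their poses are not given: they have to be found in the camera images.
- rail: gauge rail bolted to the table: aluminium base plate 80 x 460 mm, 10 mm thick, with a graduated edge, and a steel bar 36 mm wide along its middle up to 26 mm high. Origin: centre of the underside, at table height. Its y axis runs along the rail (the sliding direction), x across it, z up. It is turned up to about 0.4 rad from the robot's y
- carriage_mid (a point): point on the dark steel carriage on the rail: centre of the release pad's top face when the pad is up, 50 mm above the table; same axes as the rail. The carriage is 100 mm long along the rail (end faces 50 mm either side of this point), 70 mm wide, cannot be lifted off, and has a low steel fence nose reaching 45 mm out on its +x side
- pad_top (a point): centre of the top face of the release pad, a ribbed aluminium plate 46 mm (across the rail) x 54 mm (along it); moves with the pad. It lies in a saddle 64 mm long along the rail, open at the sides, between two cheeks at the carriage's ends, each 18 mm thick and rising to 66 mm above the table (16 mm over the raised pad)
- carriage (a joint): position of the carriage along the rail's y axis from the rail's centre, m; starts within 0.04 of 0. With the pad up a spring brake holds it (about 25 to 40 N to drag). With the pad down it slides at about 1 to 2 N
- release (a joint): how far the release pad is pressed down, m: about 0 (-0.001 to 0) up with the brake on, 0.008 fully down. The force rises to about 12 N at 3 mm and 15 N at the bottom; the brake weakens as the pad goes down and is free from about 3 mm, so press 5 mm or more. Let go, the pad springs back up by itself and the brake grips again
- stop_disc: the marked stop: dark steel block fixed on the rail, at either end of it, 70 mm across x 30 mm along the rail, 54 mm high, with a 40 mm round disc on a short post on top (78 mm high). Origin: its centre, at table height. Its faces are 15 mm either side along the rail, so the carriage rests against it when carriage_mid is 65 mm away horizontally
- stop_plain: the other stop, at the other end of the rail: the same dark steel block, 54 mm high, with a flat bare top. Not the one wanted. Origin as for stop_disc
- bolt_a: black clamping bolt standing upright, 34 mm across, 42 mm tall, loose, beside the rail; a bystander. Origin: centre of its underside
- bolt_b: a second black clamping bolt like bolt_a, loose, beside the rail; a bystander
- ring_clamp: grey plastic ring lying flat, 84 mm across, 24 mm tall, loose, beyond the rail; a bystander. Origin: centre of its underside
- angle: steel angle offcut, 50 x 150 mm, 50 mm tall, loose, beyond the rail; a bystander. Origin: centre of its underside
- weld_disc: round aluminium test plate 110 mm across, 6 mm thick, loose, on the robot's side of the rail; a bystander. Origin: centre of its underside

How it is judged:
By the outcome, as a careful person would: the job done as asked, in the order asked, and still so for the second after the job is handed in, with the robot touching nothing.
It also fails if it takes over 38 s, if anything falls off the work surface, if the arm or the gripper's body presses on something with over 40 N, if the wrist force passes 120 N, or if a joint passes its speed limit or range.

### The arm

A 6-joint arm with a two-finger parallel gripper is mounted at the origin on the work surface. World frame = base frame: x ahead of the robot, y to its left, z up, the work surface at z = 0. Lengths are in mm, angles in rad, forces in N, time in s.
With the tool pointing down it reaches from about 300 to 875 mm from the base axis. Payload 4.2 kg.
Tool frame: the origin (TCP) lies where the fingers leave the gripper's body, on its centre line; the fingertips stand tip_extent ahead of it and the grasp point (between the pads) lies 54 mm ahead of it (tip_extent is the distance from the TCP to the fingertips, in mm); z points along the fingers, y is the line along which they close (so a half turn about z gives the same grasp; the last joint's range is limited). The gripper opens to 85 mm and grips with 20 to 120 N. Pads are 22 mm wide; open, the fingers measure 114 mm over their backs; the gripper's body (76 mm by 85 mm) begins 54 mm behind the grasp point. The pads swing forward as they close: fully open they stand 13 mm farther back than shut.
Start: joints at [1.314, 0.32, 1.565, -0, 1.257, -0.02], TCP at [134.89, 558.962, 303.938] pointing down, gripper open.
Joint ranges: [-3.11, 3.11], [-0.84, 2.01], [0.21, 2.61], [-1.34, 4.49], [0.05, 2.63], [-2.56, 2.56]. Speed limits (rad/s): [2.57, 2.57, 3.14, 3.14, 3.14, 3.14].

### API

Orientations are given as a 3x3 rotation matrix whose columns are the frame's x, y, z axes.
In Python, from cell import * gives the robot as it stands.
- The arm moves only by the tool arm_command, never from a script. Its argument "deltas" is a list of rows, each a list of 7 numbers: the shift along the world's x, y, z in m, then the turn, a rotation vector about the world's x, y, z in rad, then the opening, from -1 (shut) to 1 (fully open). A call has 1 to 20 rows; each row shifts and turns the commanded pose from where the row before left it; what a row does not reach is not made up. A row lasts 1/12 s, in which the tool goes at most 41.7 mm and 7.16 degrees, less where a joint would pass 70% of its speed; a pose out of reach is approached as far as the arm can. A call with a gripper value outside its range is refused whole. The fingers move at their own pace and stop on an object; "squeeze" is the grip in N (left out, the last holds). Time passes only in rows, so rows that do not move let the fingers close. It gives the time, the measured TCP pose, the force, the opening and the grip force at its end, in the units of the state.
- get_state(): the state, without advancing time (a new reading comes with each control period).
- read_camera(name): name is "side" or "top" or "wrist"; returns the picture (480x640x3 uint8, blue, green, red); there is no depth.
- camera_params(name): a dict with "vfov" (degrees; the focal length in pixels is half the picture's height over the tangent of half this angle, whatever the lens; pixels are square), "cx", "cy" (the principal point, pixels), "T" (4x4, takes a point from camera to world coordinates); the wrist camera has in their place "mount" (4x4, takes a point from camera to tool coordinates, whose origin is the TCP and whose axes are the flange's). Camera axes: x right, y down, z forward; pixel columns grow to the right and rows downward; lengths in mm; the calibration is good to about 2 mm. A picture is of the moment at which its call begins: read the wrist's pose just before it. camera_params takes no time and is no camera call.
- sign_off(): hands the job in; it is judged then, once.
The state is a dict: "clock": time; "joint_pos": joint angles; "qd": joint speeds; "effort": joint torques, N m; "position": TCP position; "tcp_rot": TCP orientation; "force": force on the tool from outside, world axes, zero at the start; "wrist_torque": the same for the moment, N m; "opening": opening from 0.0 (shut) to 1.0 (fully open); "grip_force": force on a finger pad.
Only numpy, scipy, OpenCV 4.12 (cv2) and the standard library are available. Lean on these libraries where they do the work, as an engineer would, in place of code of your own. Each camera call takes 0.05 s, during which the arm holds its last target. There are 200 camera calls.

## Working session

There is one attempt and no reset: what is moved stays moved. The work goes in short steps, Python scripts to look and compute and a tool call to move; the robot and the scene stay as the last step left them, time stands still between calls to the robot, and variables do not carry over. Pictures are saved under pics/ and viewed, at most 10 in all, crops included, and the job is handed in when it is done.

Besides the shell and the picture viewer there is one more tool, called after "Request:" by a JSON object that holds its "op" and its "data". arm_command: Moves the arm, as the interface text tells. Its arguments: {"type":"object","properties":{"deltas":{"type":"array"},"squeeze":{"type":"number"}},"required":["deltas"]}

```bash
mkdir -p pics; ls
python3 - <<'E'
from cell import *
import cv2
s=get_state()
print(s)
for n in("top","side","wrist"):
    cv2.imwrite(f"pics/{n}0.png",read_camera(n)); print(n,camera_params(n))
E
```

```text
pics
{'clock': 0.0, 'joint_pos': array([ 1.31397673e+00,  3.20348599e-01,  1.56566638e+00,  4.18647799e-07,
        1.25739600e+00, -1.99753932e-02]), 'qd': array([-0.00038845, -0.00069583,  0.00157207, -0.00106402,  0.00080996,
        0.00141207]), 'effort': array([ 2.36886815e-03, -4.15524280e+01, -2.34165466e+01,  2.05550023e-04,
        8.04025593e-03, -1.71003052e-05]), 'position': array([134.81627168, 558.62814386, 303.0544781 ]), 'tcp_rot': array([[-9.72083238e-01,  2.34635812e-01, -4.62251375e-04],
       [ 2.34636264e-01,  9.72081648e-01, -1.75859218e-03],
       [ 3.67173748e-05, -1.81795892e-03, -9.99998347e-01]]), 'force': array([-0.51008197, -0.01008909, -0.241785  ]), 'wrist_torque': array([-0.00851203,  0.04882065,  0.02995102]), 'grip_force': 0.0, 'opening': 0.9979233111760833}
top {'vfov': 52.607879383593904, 'cx': 321.5086327776457, 'cy': 247.22251747361568, 'T': array([[-1.67010601e-01, -9.62965855e-01,  2.11670075e-01,
         3.95628352e+02],
       [-9.85944208e-01,  1.64123795e-01, -3.12633911e-02,
         3.03100296e+01],
       [-4.63451781e-03, -2.1391620
[... 304 characters left out ...]
e+02],
       [-5.39333049e-01, -5.84730835e-01,  6.05978311e-01,
        -4.87289642e+02],
       [-1.52152914e-02, -7.12725984e-01, -7.01277524e-01,
         6.59436978e+02],
       [ 0.00000000e+00,  0.00000000e+00,  0.00000000e+00,
         1.00000000e+00]])}
wrist {'vfov': 63.947539292122045, 'cx': 315.80931534046067, 'cy': 244.2179709242005, 'mount': array([[-5.27655335e-04, -9.61099104e-01, -2.76203248e-01,
         7.01543619e+01],
       [ 9.99997993e-01,  2.66731797e-05, -2.00319819e-03,
        -6.52185191e-01],
       [ 1.93263920e-03, -2.76203751e-01,  9.61097161e-01,
        -7.05202397e+01],
       [ 0.00000000e+00,  0.00000000e+00,  0.00000000e+00,
         1.00000000e+00]])}
```

View pics/top0.png

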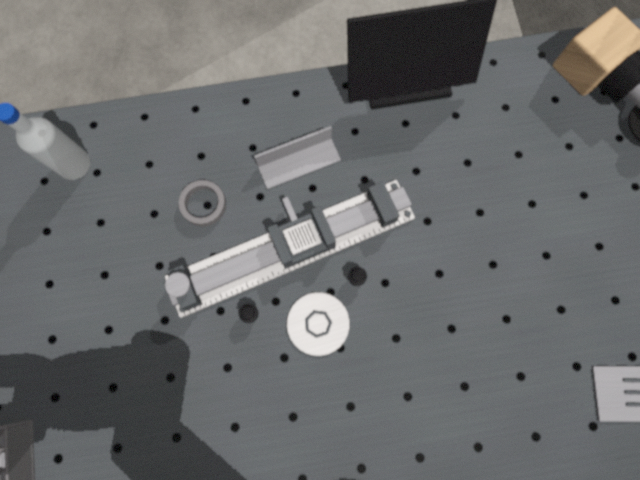

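View pics/side0.png

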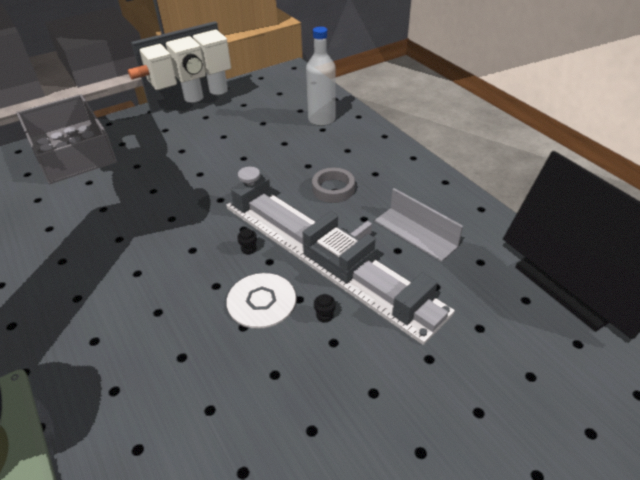

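Top view: the pad is near (302,236), the disc stop near (178,285) at the +y end of the rail, and the plain stop near (385,205). In the side view the pad is near (338,241) and the disc near (249,175). The bolts are on the robot's side of the rail.

```bash
cat > h.py <<'E'
from cell import *
import cv2, numpy as np
def ray(n,u,v):
    p=camera_params(n); f=240/np.tan(np.radians(p["vfov"]/2)); T=p["T"]
    return T[:3,3], T[:3,:3]@np.array([(u-p["cx"])/f,(v-p["cy"])/f,1])
def plane(n,u,v,z):
    o,d=ray(n,u,v); return (o+d*(z-o[2])/d[2]).round(1)
def tri(uv1,uv2):
    o,d=ray("top",*uv1); q,e=ray("side",*uv2)
    s=np.linalg.lstsq(np.c_[d,-e],q-o,rcond=None)[0]
    a,b=o+s[0]*d,q+s[1]*e
    return ((a+b)/2).round(1), round(np.linalg.norm(a-b),1)
E
python3 - <<'E'
from h import *
C={}
for n,c,r in(("top",(302,236),24),("side",(338,241),24)):
    im=cv2.imread(f"pics/{n}0.png"); g=im.min(2)
    m=((g>135)*255).astype(np.uint8)
    w=np.zeros_like(m); cv2.circle(w,c,r,255,-1)
    m=cv2.morphologyEx(m&w,cv2.MORPH_CLOSE,np.ones((5,5)))
    k=max(cv2.findContours(m,0,2)[0],key=cv2.contourArea); R=cv2.minAreaRect(k); C[n]=R[0]
    print(n,R,plane(n,*R[0],50), [plane(n,*q,50)[:2].tolist() for q in cv2.boxPoints(R)])
print("pad tri",tri(C["top"],C["side"]))
# base-plate: robot-side graduated white edge line
im=cv2.imread("pics/top0.png")
a=cv2.resize(im[150:330,140:430],None,fx=2.7,fy=2.7,interpolation=2)
b=cv2.resize(cv2.imread("pics/side0.png")[150:350,215:465],None,fx=2.4,fy=2.4,interpolation=2)
cv2.imwrite("pics/a.png",a);cv2.imwrite("pics/b.png",b)
E
```

```text
top ((299.5776062011719, 231.68104553222656), (37.68495178222656, 32.03877258300781), 66.80140686035156) [607.5  37.1  50. ] [[633.7, 72.3], [647.8, 17.6], [581.6, 2.3], [568.1, 56.2]]
side ((340.1513977050781, 238.2381591796875), (25.27451515197754, 40.720054626464844), 51.8427734375) [604.8  39.   50. ] [[568.6, 55.4], [648.1, 77.9], [641.4, 22.3], [565.1, 3.2]]
pad tri (array([605.7,  37.6,  51.3]), np.float64(3.1))
```

View pics/a.png

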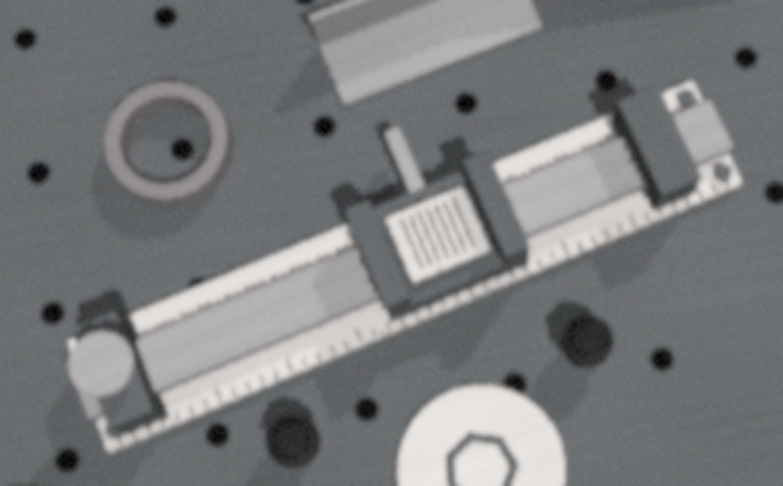

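View pics/b.png

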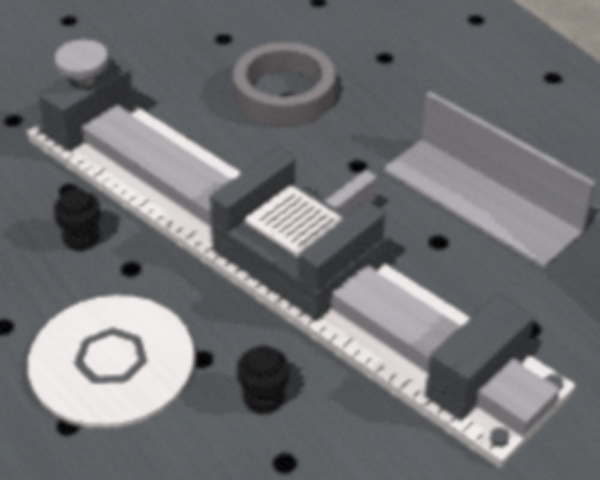

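Crop a: the pad centre is at (441,236), i.e. (303.3,237.4) full frame. The disc is at (101,364), i.e. (177.4,284.8), and the graduated edge runs (108,450) to (742,183). Crop b: the pad is at (294,219), i.e. (337.5,241.2), and the disc at (81,56). The earlier mask caught the nose, so I'll use a higher threshold.

Run:
```python
from h import *
C={}
for n,c,r in(("top",(303,237),25),("side",(338,241),25)):
    im=cv2.imread(f"pics/{n}0.png"); g=im.min(2)
    for t in(160,180,195):
        m=((g>t)*255).astype(np.uint8)
        m=cv2.morphologyEx(m,cv2.MORPH_CLOSE,np.ones((3,3)))
        N,L,S,_=cv2.connectedComponentsWithStats(m); l=L[c[1]-6:c[1]+7,c[0]-6:c[0]+7]; l=np.bincount(l[l>0]).argmax()
        k=cv2.findContours((L==l).astype(np.uint8),0,2)[0][0]; R=cv2.minAreaRect(k)
        print(n,t,np.round(R[0],1),np.round(R[1],1),plane(n,*R[0],50)); 
        if t==180:C[n]=R[0]
print("pad tri",tri(C["top"],C["side"]), tri((303.3,237.4),(337.5,241.2)))
A=lambda x,y:(140+x/2.7,150+y/2.7); B=lambda x,y:(215+x/2.4,150+y/2.4)
print("disc",tri(A(101,364),B(81,56)),plane("top",*A(101,364),78),plane("side",*B(81,56),78))
p,q=plane("top",*A(108,450),10),plane("top",*A(742,183),10)
p2,q2=plane("side",*B(30,131),10),plane("side",*B(502,464),10)
for a,b in((p,q),(p2,q2)):
    d=(a-b)[:2]; print(a,b,np.hypot(*d),np.arctan2(-d[0],d[1]))
for n,pts in(("top",[(388,217),(466,187),(493,255),(416,284)]),):
    print([plane(n,*A(*u),50).tolist() for u in pts])
print("bolts",plane("top",*A(292,440),42),plane("top",*A(585,340),42))
```

```text
top 160 [301.5 236.2] [26.5 31.1] [598.9  35.2  50. ]
top 180 [301.6 236.4] [25.7 30.3] [598.5  35.   50. ]
top 195 [301.3 236.4] [24.9 28.9] [598.6  35.4  50. ]
side 160 [345.4 235.1] [24.4 52.5] [616.3  40.3  50. ]
side 180 [336.4 240.6] [31.8 22.4] [596.5  37.6  50. ]
side 195 [336.4 240.6] [30.2 22.2] [596.5  37.6  50. ]
pad tri (array([596.6,  35.5,  52.3]), np.float64(2.8)) (array([595.3,  32.4,  53.6]), np.float64(0.3))
disc (array([545.6, 249.9,  76.5]), np.float64(0.6)) [545.  249.6  78. ] [545.1 248.   78. ]
[500.7 269.8  10. ] [ 608.2 -175.8   10. ] 458.3836929909266 0.2367244455960774
[501.7 268.4  10. ] [ 606.7 -179.    10. ] 459.5560466363162 0.2305175156725231
[[614.5, 64.1, 50.0], [625.9, 11.0, 50.0], [578.3, 1.3, 50.0], [567.8, 53.1, 50.0]]
bolts [483.6 145.8  42. ] [515.2 -47.6  42. ]
```

Request:
{"op": "arm_command", "data": {"deltas": [[0.023,-0.0262,-0.003,0,0,-0.055,-1],[0.023,-0.0262,-0.003,0,0,-0.055,-1],[0.023,-0.0262,-0.003,0,0,-0.055,-1],[0.023,-0.0262,-0.003,0,0,-0.055,-1],[0.023,-0.0262,-0.003,0,0,-0.055,-1],[0.023,-0.0262,-0.003,0,0,-0.055,-1],[0.023,-0.0262,-0.003,0,0,-0.055,-1],[0.023,-0.0262,-0.003,0,0,-0.055,-1],[0.023,-0.0262,-0.003,0,0,-0.055,-1],[0.023,-0.0262,-0.003,0,0,-0.055,-1],[0.023,-0.0262,-0.003,0,0,-0.055,-1],[0.023,-0.0262,-0.003,0,0,-0.055,-1],[0.023,-0.0262,-0.003,0,0,-0.055,-1],[0.023,-0.0262,-0.003,0,0,-0.055,-1],[0.023,-0.0262,-0.003,0,0,-0.055,-1],[0.023,-0.0262,-0.003,0,0,-0.055,-1],[0.023,-0.0262,-0.003,0,0,-0.055,-1],[0.023,-0.0262,-0.003,0,0,-0.055,-1],[0.023,-0.0262,-0.003,0,0,-0.055,-1],[0.023,-0.0262,-0.003,0,0,-0.055,-1]], "squeeze": 20}}

```text
clock: 1.82
position: [595.7, 33.4, 243.5]
tcp_rot: [[-0.229, 0.973, -0.001], [0.973, 0.229, 0.0], [0.0, -0.0, -1.0]]
force: [0.6, 0.3, 0.7]
opening: 0.003
grip_force: 0.0
```

Request:
{"op": "arm_command", "data": {"deltas": [[0,0,0,0,0,0,-1],[0,0,0,0,0,0,-1]]}}

```text
clock: 1.98
position: [595.5, 33.6, 242.9]
tcp_rot: [[-0.229, 0.973, -0.001], [0.973, 0.229, 0.0], [0.0, -0.001, -1.0]]
force: [-0.7, 0.6, 0.6]
opening: 0.002
grip_force: 0.0
```

Run:
```python
from h import *
s=get_state(); print(s["clock"],s["position"],s["tcp_rot"].round(3).tolist(),s["joint_pos"].round(2),s["force"],s["opening"])
cv2.imwrite("pics/w1.png",read_camera("wrist"))
p=camera_params("wrist"); M=np.eye(4);M[:3,:3]=s["tcp_rot"];M[:3,3]=s["position"];np.save("w1.npy",M@p["mount"])
```

```text
1.9833 [595.46388889  33.57120412 242.94966967] [[-0.229, 0.973, -0.001], [0.973, 0.229, 0.0], [0.0, -0.001, -1.0]] [ 0.04  0.4   1.61  0.    1.14 -0.19] [-0.71292056  0.63102954  0.56745483] 0.0019707979386063322
```

View pics/w1.png

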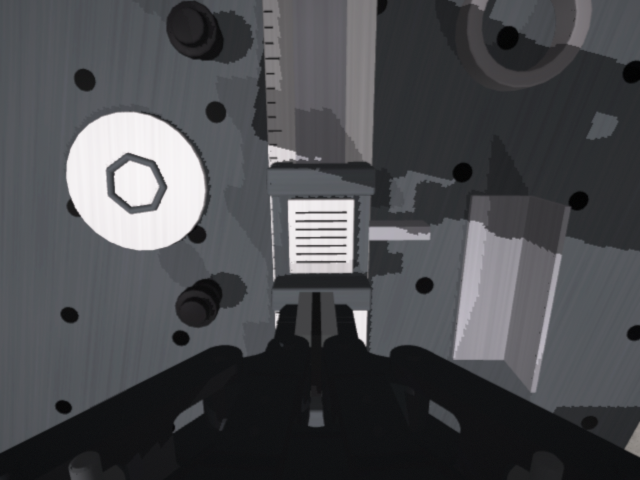

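The wrist view shows the pad at x 288–355, y 198–273 (centre about (321,236)). The rail lies square to the image and the closed fingertips end near (317,292).

Run:
```python
from h import *
T=np.load("w1.npy"); p=camera_params("wrist"); f=240/np.tan(np.radians(p["vfov"]/2))
def W(u,v,z):
    d=T[:3,:3]@np.array([(u-p["cx"])/f,(v-p["cy"])/f,1]); return (T[:3,3]+d*(z-T[2,3])/d[2]).round(1)
P=W(321.5,235.5,50);print(P)
for q in [(288,198),(355,198),(353,273),(290,273)]:print(W(*q,50))
a,b=W(265,160,10),W(373,160,10);print("plate width",np.linalg.norm(a-b),(a+b)/2)
u=np.array([-.232,.9727]);c=np.array([545.2,248.8]);
for P in (P[:2],np.array([596.6,35])): d=P-c; print("along",-d@u,"lat",d@[.9727,.232])
# fingertip distance from TCP along tool axis for pixel of tip
M=p["mount"];d=M[:3,:3]@np.array([(317-p["cx"])/f,(292-p["cy"])/f,1]);print("tip z if x=0..11",[round(M[2,3]+d[2]*(x-M[0,3])/d[0],1) for x in(0,11)])
```

```text
[598.6  34.2  50. ]
[569.9  54.9  50. ]
[614.8  65.4  50. ]
[627.5  11.9  50. ]
[582.8   1.4  50. ]
plate width 83.41612553937043 [585.6   82.25  10.  ]
along 221.13022 lat 2.1549799999999713
along 219.88806 lat 0.39517999999997466
tip z if x=0..11 [np.float64(91.5), np.float64(65.8)]
```

Three views agree: the pad is at (598, 34.5) at z 50, the travel to the stop is about 155 mm, and the tip extent is about 66 mm. I'll go down to just above the pad.

Request:
{"op": "arm_command", "data": {"deltas": [[0.001,0.0005,-0.015,0,0,0,-1],[0.001,0.0005,-0.02,0,0,0,-1],[0,0,-0.02,0,0,0,-1],[0,0,-0.02,0,0,0,-1],[0,0,-0.018,0,0,0,-1],[0,0,-0.012,0,0,0,-1],[0,0,-0.006,0,0,0,-1],[0,0,-0.003,0,0,0,-1],[0,0,0,0,0,0,-1]]}}

```text
clock: 2.78
position: [596.5, 36.7, 130.0]
tcp_rot: [[-0.233, 0.972, -0.0], [0.972, 0.233, 0.0], [0.0, -0.0, -1.0]]
force: [-0.6, 0.3, 0.3]
opening: -0.005
grip_force: 0.0
```

Request:
{"op": "arm_command", "data": {"deltas": [[0,0,-0.002,0,0,0,-1],[0,0,-0.002,0,0,0,-1],[0,0,-0.002,0,0,0,-1],[0,0,0,0,0,0,-1]]}}

```text
clock: 3.12
position: [596.8, 36.0, 124.0]
tcp_rot: [[-0.232, 0.973, 0.0], [0.973, 0.232, 0.0], [-0.0, 0.0, -1.0]]
force: [0.2, -0.8, 0.3]
opening: 0.002
grip_force: 0.0
```

Request:
{"op": "arm_command", "data": {"deltas": [[0.001,-0.001,-0.002,0,0,0,-1],[0,0,-0.002,0,0,0,-1],[0,0,0,0,0,0,-1]]}}

```text
clock: 3.37
position: [598.2, 34.9, 120.7]
tcp_rot: [[-0.232, 0.973, 0.001], [0.973, 0.232, 0.0], [-0.0, 0.001, -1.0]]
force: [-2.0, 0.1, 7.0]
opening: -0.0
grip_force: 3.8
```

Request:
{"op": "arm_command", "data": {"deltas": [[0,0,-0.002,0,0,0,-1],[0,0,-0.001,0,0,0,-1],[0,0,0,0,0,0,-1]]}}

```text
clock: 3.62
position: [598.2, 34.9, 118.8]
tcp_rot: [[-0.232, 0.973, 0.001], [0.973, 0.232, 0.0], [-0.0, 0.001, -1.0]]
force: [-2.9, 1.0, 11.4]
opening: 0.001
grip_force: 5.6
```

Request:
{"op": "arm_command", "data": {"deltas": [[0,0,-0.002,0,0,0,-1],[0,0,0,0,0,0,-1]]}}

```text
clock: 3.78
position: [598.3, 34.7, 118.6]
tcp_rot: [[-0.232, 0.973, 0.002], [0.973, 0.232, -0.0], [-0.001, 0.002, -1.0]]
force: [-6.2, 0.4, 21.8]
opening: 0.005
grip_force: 10.9
```

Run:
```python
from h import *
s=get_state(); print(s["clock"],s["position"].round(2),s["force"].round(1),s["wrist_torque"].round(2),s["joint_pos"].round(3))
a=cv2.resize(read_camera("side")[170:300,260:420],None,fx=2.5,fy=4.0*2.5/4,interpolation=2)
b=cv2.resize(read_camera("wrist")[130:330,240:400],None,fx=2,fy=2)
h=max(len(a),len(b)); o=np.zeros((h,a.shape[1]+b.shape[1],3),np.uint8);o[:len(a),:a.shape[1]]=a;o[:len(b),a.shape[1]:]=b
cv2.imwrite("pics/c.png",o); s=get_state(); print(s["clock"],s["position"].round(2),s["force"].round(1))
```

```text
3.7833 [598.29  34.73 118.57] [-6.2  0.4 21.8] [-0.11  1.12  0.01] [ 0.039  0.524  1.748 -0.     0.867 -0.195]
3.8833 [598.26  34.75 118.56] [-6.1 -0.5 20.8]
```

View pics/c.png

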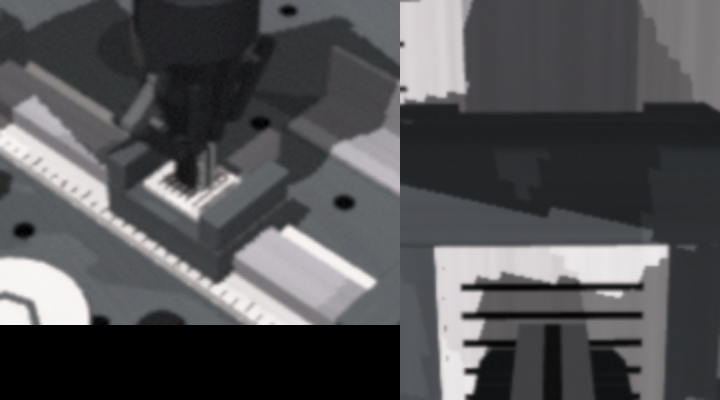

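The fingers stand centred on the pad. The force of 21 N is above the 15 N bottom force, which suggests the pad is down. I'll check its height from its apparent width in the wrist view.

```bash
cat > pad.py <<'E'
from h import *
def padz(im,T,v0,v1,thr=110):
    p=camera_params("wrist"); f=240/np.tan(np.radians(p["vfov"]/2)); out=[]
    g=cv2.GaussianBlur(im.max(2),(3,3),0).astype(float); e=cv2.Sobel(g,cv2.CV_64F,1,0)
    for v in range(v0,v1):
        l=220+e[v,220:300].argmax(); r=340+e[v,340:420].argmin()
        d=T[:3,:3]@[0,(v-p["cy"])/f,1]; out.append((l,r,T[2,3]+d[2]*46*f/(r-l)))
    return np.array(out)
E
python3 - <<'E'
from pad import *
print(padz(cv2.imread("pics/w1.png"),np.load("w1.npy"),205,270,)[::8].round(1).tolist())
s=get_state(); im=read_camera("wrist"); cv2.imwrite("pics/w2.png",im)
M=np.eye(4);M[:3,:3]=s["tcp_rot"];M[:3,3]=s["position"];T=M@camera_params("wrist")["mount"];np.save("w2.npy",T)
print(padz(im,T,256,320)[::8].round(1).tolist(), s["position"],s["force"])
E
```

```text
[[287.0, 354.0, 52.4], [288.0, 353.0, 45.9], [288.0, 353.0, 47.5], [288.0, 353.0, 49.1], [288.0, 353.0, 50.6], [289.0, 353.0, 48.1], [289.0, 353.0, 49.7], [289.0, 352.0, 47.1], [289.0, 352.0, 48.8]]
[[257.0, 374.0, 45.1], [257.0, 362.0, 29.6], [258.0, 374.0, 45.6], [258.0, 373.0, 45.3], [258.0, 373.0, 46.2], [259.0, 373.0, 45.8], [259.0, 372.0, 45.5], [260.0, 372.0, 45.1]] [598.259392    34.74883238 118.55856116] [-6.05312702 -0.50625696 20.82658297]
```

Request:
{"op": "arm_command", "data": {"deltas": [[-0.001,0,-0.002,0,0,0,-1],[0,0,0,0,0,0,-1]]}}

```text
clock: 4.1
position: [598.1, 34.7, 118.5]
tcp_rot: [[-0.232, 0.973, 0.005], [0.973, 0.232, -0.0], [-0.001, 0.005, -1.0]]
force: [-7.0, -0.5, 31.5]
opening: 0.003
grip_force: 15.5
```

Request:
{"op": "arm_command", "data": {"deltas": [[0,0,-0.002,0,0,0,-1],[0,0,0,0,0,0,-1]]}}

```text
clock: 4.27
position: [598.1, 34.5, 118.4]
tcp_rot: [[-0.232, 0.973, 0.006], [0.973, 0.232, -0.001], [-0.002, 0.006, -1.0]]
force: [-11.4, -2.0, 42.1]
opening: 0.001
grip_force: 21.2
```

The pad meets a stiff stop at z 118.5, though contact began only near 122. I'll compare the side view before and after to see how deep the pad really is.

Run:
```python
from h import *
s=get_state(); print(s["wrist_torque"].round(2),s["force"].round(1),s["position"].round(2))
a=cv2.imread("pics/side0.png");b=read_camera("side");cv2.imwrite("pics/side1.png",b)
c=lambda i:cv2.resize(i[205:285,295:387],None,fx=4.3,fy=4.3,interpolation=2)
cv2.imwrite("pics/d.png",np.hstack([c(a),c(b)]))
```

```text
[-0.36  2.02 -0.05] [-11.4  -2.   42.1] [598.12  34.52 118.37]
```

View pics/d.png

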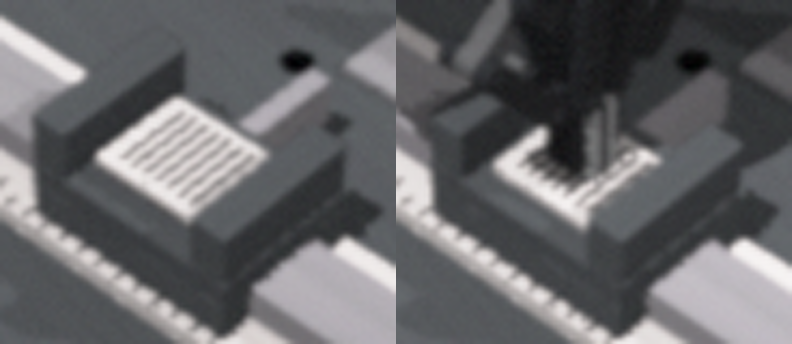

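View pics/w2.png

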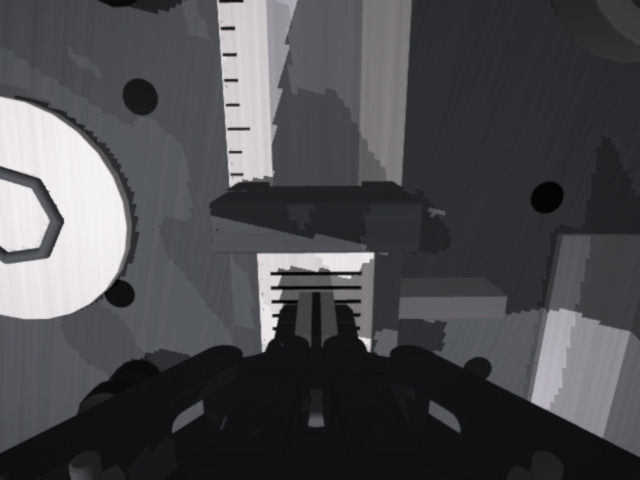

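Run:
```python
from h import *
from scipy.signal import find_peaks
p=camera_params("wrist"); f=240/np.tan(np.radians(p["vfov"]/2)); u=np.array([-.232,.9727])
def W(T,a,v,z):
    d=T[:3,:3]@np.array([(a-p["cx"])/f,(v-p["cy"])/f,1]); P=T[:3,3]+d*(z-T[2,3])/d[2]; return (P[:2]-[598,34.5])
def ribs(n,c0,c1,v0,v1):
    g=cv2.imread(f"pics/{n}.png").min(2)[v0:v1,c0:c1].mean(1); i,_=find_peaks(-g,prominence=15); 
    return [v0+k+0.5*(g[k-1]-g[k+1])/(g[k-1]-2*g[k]+g[k+1]) for k in i]
T1,T2=np.load("w1.npy"),np.load("w2.npy")
r1=ribs("w1",300,345,195,275); r2=ribs("w2",273,277,256,340)
print(np.round(r1,1),np.round(r2,1))
print([ (W(T1,322,v,50)@u).round(1) for v in r1])
for z in(50,48,46,44,42): print(z,[ (W(T2,316,v,z)@u).round(1) for v in r2])
# lateral: rib ends / pad edges in both
print([W(T1,a,236,50).dot([.9727,.232]).round(1) for a in(288.5,353)],[W(T2,a,305,45).dot([.9727,.232]).round(1) for a in(258.5,373)])
```

```text
[197.  212.1 220.5 228.9 237.1 245.2 253.3 261.3] [273.2 287.5 301.2 315.1 328.3]
[np.float64(27.0), np.float64(16.4), np.float64(10.4), np.float64(4.3), np.float64(-1.7), np.float64(-7.7), np.float64(-13.7), np.float64(-19.7)]
50 [np.float64(17.8), np.float64(11.9), np.float64(6.1), np.float64(0.1), np.float64(-5.8)]
48 [np.float64(17.0), np.float64(11.0), np.float64(5.1), np.float64(-0.9), np.float64(-6.9)]
46 [np.float64(16.3), np.float64(10.2), np.float64(4.2), np.float64(-1.9), np.float64(-8.0)]
44 [np.float64(15.5), np.float64(9.4), np.float64(3.3), np.float64(-2.9), np.float64(-9.0)]
42 [np.float64(14.8), np.float64(8.5), np.float64(2.4), np.float64(-3.9), np.float64(-10.1)]
[np.float64(-22.9), np.float64(22.8)] [np.float64(-23.5), np.float64(23.3)]
```

The ribs, the pad width, the side-view shift and the spring law all put the pad only about 4 mm down against something stiff. I'll ease the load and take out the sideways force, so the wrist torque shows where the contact is.

Request:
{"op": "arm_command", "data": {"deltas": [[-0.001,0,0.002,0,0,0,-1],[-0.001,0,0.002,0,0,0,-1],[0,0,0,0,0,0,-1]]}}

```text
clock: 4.57
position: [597.5, 34.7, 118.7]
tcp_rot: [[-0.232, 0.973, 0.009], [0.973, 0.232, -0.0], [-0.002, 0.009, -1.0]]
force: [1.1, -0.7, 10.8]
opening: 0.005
grip_force: 5.8
```

Run:
```python
from h import *
s=get_state(); print(s["wrist_torque"].round(2),s["force"].round(1),s["position"].round(2),s["tcp_rot"][:,2].round(4))
```

```text
[-0.15 -0.17 -0.03] [ 1.1 -0.7 10.8] [597.52  34.71 118.65] [ 0.0094 -0.     -1.    ]
```

Request:
{"op": "arm_command", "data": {"deltas": [[0,0,-0.001,0,0,0,-1],[-0.0005,0,-0.001,0,0,0,-1],[0,0,0,0,0,0,-1]]}}

```text
clock: 4.82
position: [597.5, 34.7, 118.5]
tcp_rot: [[-0.232, 0.973, 0.01], [0.973, 0.232, -0.0], [-0.002, 0.01, -1.0]]
force: [-3.2, -1.8, 27.0]
opening: 0.002
grip_force: 13.4
```

Run:
```python
from h import *
s=get_state(); print(s["wrist_torque"].round(2),s["force"].round(1),s["position"].round(2),s["tcp_rot"][:,2].round(4),s["joint_pos"].round(4),s["effort"].round(1))
```

```text
[-0.15  0.54  0.03] [-3.2 -1.8 27. ] [597.48  34.73 118.48] [ 0.0104 -0.     -0.9999] [ 3.9000e-02  5.2100e-01  1.7548e+00 -6.0000e-04  8.5540e-01 -1.9460e-01] [  0.5 -31.2 -12.    0.2  -1.   -0. ]
```

Torque puts the contact at the tips and centred, so the load is on the pad itself. I'll make a small test move along the rail. Fingertip friction alone can't drag a braked carriage.

Request:
{"op": "arm_command", "data": {"deltas": [[-0.0005,0.002,0,0,0,0,-1],[-0.0005,0.002,0,0,0,0,-1],[0,0,0,0,0,0,-1]]}}

```text
clock: 5.07
position: [596.5, 39.0, 118.5]
tcp_rot: [[-0.232, 0.973, 0.01], [0.973, 0.232, 0.0], [-0.002, 0.01, -1.0]]
force: [-3.4, -1.1, 26.2]
opening: -0.002
grip_force: 13.3
```

```bash
cat > look.py <<'E'
from h import *
from scipy.signal import find_peaks
import sys
s=get_state(); im=read_camera("wrist"); cv2.imwrite(f"pics/{sys.argv[1]}.png",im)
g=im.min(2)[256:340,273:277].mean(1); i,_=find_peaks(-g,prominence=15)
print(s["wrist_torque"].round(2),s["force"].round(1),s["position"].round(2),s["tcp_rot"][:,2].round(4))
print("ribs",[round(256+k+0.5*(g[k-1]-g[k+1])/(g[k-1]-2*g[k]+g[k+1]),1) for k in i])
E
python3 look.py w3
```

```text
[-0.05  0.56 -0.01] [-3.4 -1.1 26.2] [596.46  38.96 118.5 ] [ 1.050e-02  1.000e-04 -9.999e-01]
ribs [np.float64(273.4), np.float64(287.8), np.float64(301.6), np.float64(315.2), np.float64(328.5)]
```

The tool moved 4 mm, the ribs stayed at the same wrist pixels, and the force along the rail is only about 1 N. The carriage follows freely, so the brake is off. I'll push on with the pad held down.

Request:
{"op": "arm_command", "data": {"deltas": [[-0.0007,0.003,0,0,0,0,-1],[-0.0012,0.005,0,0,0,0,-1],[-0.0017,0.007,0,0,0,0,-1],[-0.0019,0.008,0,0,0,0,-1],[-0.0019,0.008,0,0,0,0,-1],[-0.0019,0.008,0,0,0,0,-1],[-0.0019,0.008,0,0,0,0,-1],[-0.0017,0.007,0,0,0,0,-1],[-0.0012,0.005,0,0,0,0,-1],[-0.0007,0.003,0,0,0,0,-1],[0,0,0,0,0,0,-1]]}}

```text
clock: 6.03
position: [581.2, 101.9, 118.5]
tcp_rot: [[-0.232, 0.973, 0.009], [0.973, 0.232, 0.002], [-0.001, 0.01, -1.0]]
force: [-3.9, 0.6, 27.6]
opening: 0.004
grip_force: 14.0
```

```bash
python3 look.py w4
```

```text
[0.01 0.71 0.04] [-3.9  0.6 27.6] [581.19 101.87 118.49] [ 0.0094  0.0017 -1.    ]
ribs [np.float64(273.5), np.float64(287.7), np.float64(301.6), np.float64(315.1), np.float64(328.6)]
```

Request:
{"op": "arm_command", "data": {"deltas": [[-0.0007,0.003,0,0,0,0,-1],[-0.0012,0.005,0,0,0,0,-1],[-0.0017,0.007,0,0,0,0,-1],[-0.0019,0.008,0,0,0,0,-1],[-0.0019,0.008,0,0,0,0,-1],[-0.0019,0.008,0,0,0,0,-1],[-0.0019,0.008,0,0,0,0,-1],[-0.0017,0.007,0,0,0,0,-1],[-0.0012,0.005,0,0,0,0,-1],[-0.0012,0.005,0,0,0,0,-1],[-0.0007,0.003,0,0,0,0,-1],[-0.0005,0.002,0,0,0,0,-1],[0,0,0,0,0,0,-1]]}}

```text
clock: 7.17
position: [564.4, 171.0, 118.5]
tcp_rot: [[-0.232, 0.973, 0.008], [0.973, 0.232, 0.003], [0.001, 0.009, -1.0]]
force: [-4.6, -0.1, 27.7]
opening: 0.002
grip_force: 14.4
```

```bash
python3 look.py w5
```

```text
[-0.02  0.82 -0.01] [-4.6 -0.1 27.7] [564.38 170.99 118.48] [ 0.0084  0.0026 -1.    ]
ribs [np.float64(273.4), np.float64(287.7), np.float64(301.5), np.float64(315.0), np.float64(328.6)]
```

Still riding together. About 15 mm remain, so I'll go slowly and watch the rail-wise force and the ribs.

Request:
{"op": "arm_command", "data": {"deltas": [[-0.0005,0.002,0,0,0,0,-1],[-0.0005,0.002,0,0,0,0,-1],[-0.0005,0.002,0,0,0,0,-1],[-0.0005,0.002,0,0,0,0,-1],[-0.0005,0.002,0,0,0,0,-1],[0,0,0,0,0,0,-1]]}}

```text
clock: 7.72
position: [562.0, 180.8, 118.5]
tcp_rot: [[-0.232, 0.973, 0.009], [0.973, 0.232, 0.003], [0.001, 0.009, -1.0]]
force: [-4.7, -0.2, 27.4]
opening: -0.0
grip_force: 14.3
```

Request:
{"op": "arm_command", "data": {"deltas": [[-0.0005,0.002,0,0,0,0,-1],[0,0.001,0,0,0,0,-1],[0,0,0,0,0,0,-1]]}}

```text
clock: 7.97
position: [561.3, 183.7, 118.5]
tcp_rot: [[-0.232, 0.973, 0.008], [0.973, 0.232, 0.002], [0.0, 0.008, -1.0]]
force: [-5.3, -1.0, 29.2]
opening: 0.001
grip_force: 14.5
```

```bash
python3 look.py w6
```

```text
[-0.2   0.86  0.01] [-5.3 -1.  29.2] [561.33 183.66 118.48] [ 0.0081  0.0024 -1.    ]
ribs [np.float64(273.5), np.float64(287.7), np.float64(301.5), np.float64(315.1), np.float64(328.6)]
```

Request:
{"op": "arm_command", "data": {"deltas": [[-0.0002,0.001,0,0,0,0,-1],[-0.0002,0.001,0,0,0,0,-1],[0,0,0,0,0,0,-1]]}}

```text
clock: 8.27
position: [560.9, 185.5, 118.5]
tcp_rot: [[-0.232, 0.973, 0.008], [0.973, 0.232, 0.002], [0.0, 0.008, -1.0]]
force: [-4.7, -1.8, 27.8]
opening: -0.001
grip_force: 14.5
```

Request:
{"op": "arm_command", "data": {"deltas": [[-0.0002,0.001,0,0,0,0,-1],[-0.0002,0.001,0,0,0,0,-1],[0,0,0,0,0,0,-1]]}}

```text
clock: 8.52
position: [560.4, 187.5, 118.5]
tcp_rot: [[-0.232, 0.973, 0.008], [0.973, 0.232, 0.002], [0.0, 0.008, -1.0]]
force: [-4.9, -1.8, 29.9]
opening: -0.0
grip_force: 14.6
```

```bash
python3 look.py w7
```

```text
[-0.31  0.88  0.02] [-4.9 -1.8 29.9] [560.43 187.53 118.46] [ 0.0078  0.0023 -1.    ]
ribs [np.float64(273.5), np.float64(287.7), np.float64(301.5), np.float64(315.2), np.float64(328.6)]
```

Still moving freely, so it isn't at the stop yet. I'll carry on in small steps.

Request:
{"op": "arm_command", "data": {"deltas": [[-0.0002,0.001,0,0,0,0,-1],[-0.0002,0.001,0,0,0,0,-1],[0,0,0,0,0,0,-1]]}}

```text
clock: 8.82
position: [560.4, 187.9, 118.5]
tcp_rot: [[-0.233, 0.972, 0.008], [0.972, 0.233, -0.001], [-0.003, 0.008, -1.0]]
force: [-3.0, -9.1, 29.2]
opening: -0.002
grip_force: 14.8
```

Request:
{"op": "arm_command", "data": {"deltas": [[-0.0002,0.001,0,0,0,0,-1],[-0.0002,0.001,0,0,0,0,-1],[0,0,0,0,0,0,-1]]}}

```text
clock: 9.07
position: [560.3, 188.2, 118.5]
tcp_rot: [[-0.234, 0.972, 0.009], [0.972, 0.235, -0.004], [-0.006, 0.008, -1.0]]
force: [-1.8, -14.8, 30.4]
opening: -0.0
grip_force: 15.0
```

```bash
python3 look.py w8
```

```text
[-2.53  0.35 -0.06] [ -1.8 -14.8  30.4] [560.31 188.21 118.47] [ 0.0088 -0.0042 -1.    ]
ribs [np.float64(274.0), np.float64(288.1), np.float64(301.9), np.float64(315.5), np.float64(328.9)]
```

The stop was reached at y≈187.8: the rail-wise force rises while the tool halts. I'll ease the side push, keeping a little toward the stop, then lift straight up.

Request:
{"op": "arm_command", "data": {"deltas": [[0.0002,-0.001,0,0,0,0,-1],[0.0002,-0.001,0,0,0,0,-1],[0,0,0,0,0,0,-1]]}}

```text
clock: 9.37
position: [560.4, 187.8, 118.5]
tcp_rot: [[-0.232, 0.973, 0.008], [0.973, 0.232, -0.0], [-0.002, 0.008, -1.0]]
force: [-3.7, -7.1, 28.9]
opening: -0.0
grip_force: 14.8
```

Request:
{"op": "arm_command", "data": {"deltas": [[0,0,0.002,0,0,0,-1],[0,0,0.002,0,0,0,-1],[0,0,0.002,0,0,0,-1],[0,0,0.002,0,0,0,-1],[0,0,0.002,0,0,0,-1],[0,0,0.003,0,0,0,-1],[0,0,0.004,0,0,0,-1],[0,0,0.006,0,0,0,-1],[0,0,0.01,0,0,0,-1],[0,0,0.02,0,0,0,-1],[0,0,0.03,0,0,0,-1],[0,0,0.03,0,0,0,-1],[0,0,0.02,0,0,0,-1],[0,0,0,0,0,0,-1],[0,0,0,0,0,0,-1]]}}

```text
clock: 10.62
position: [558.2, 189.2, 247.7]
tcp_rot: [[-0.232, 0.973, 0.003], [0.973, 0.232, 0.001], [0.0, 0.003, -1.0]]
force: [-0.9, -0.1, -0.7]
opening: 0.002
grip_force: 0.0
```

Run:
```python
from pad import *
s=get_state(); im=read_camera("wrist"); cv2.imwrite("pics/w9.png",im); print(s["clock"],s["position"].round(1),s["force"].round(1))
M=np.eye(4);M[:3,:3]=s["tcp_rot"];M[:3,3]=s["position"];np.save("w9.npy",M@camera_params("wrist")["mount"])
cv2.imwrite("pics/top9.png",read_camera("top")); 
b=cv2.imread("pics/side9.png") if 0 else read_camera("side")
c=cv2.resize(b[150:280,215:385],None,fx=2.3,fy=2.3,interpolation=2)
w=cv2.resize(im,(400,300)); o=np.zeros((300,400+c.shape[1],3),np.uint8); o[:,:400]=w;o[:c.shape[0],400:]=c[:300]
cv2.imwrite("pics/e.png",o)
```

```text
10.6167 [558.2 189.2 247.7] [-0.9 -0.1 -0.7]
```

View pics/e.png

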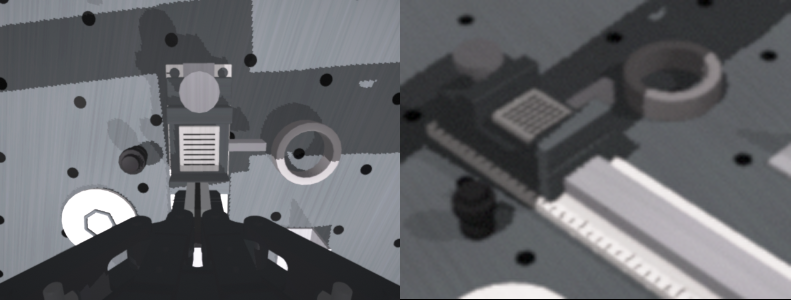

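The carriage is against the disc stop, with no visible gap in either view, and the pad is up. The nose tip ends close to the ring, so I'll check that the ring didn't move, and check the 65 mm spacing.

Run:
```python
from pad import *
from scipy.signal import find_peaks
p=camera_params("wrist"); f=240/np.tan(np.radians(p["vfov"]/2)); u=np.array([-.232,.9727])
def W(T,a,v,z):
    d=T[:3,:3]@np.array([(a-p["cx"])/f,(v-p["cy"])/f,1]); P=T[:3,3]+d*(z-T[2,3])/d[2]; return P[:2]
R={}
for n in("w1","w9"):
    g=cv2.imread(f"pics/{n}.png").min(2)[195:275,300:340].mean(1).astype(float);i,_=find_peaks(-g,prominence=15)
    i=np.array([195+k for k in i]);i=i[i>205];T=np.load(n+".npy");R[n]=W(T,320,i.mean(),50);print(n,i,R[n].round(1))
print("travel",(R["w9"]-R["w1"])@u, "pad z w9",np.median(padz(cv2.imread("pics/w9.png"),np.load("w9.npy"),210,265)[:,2]))
im=cv2.imread("pics/w9.png");g=cv2.GaussianBlur(cv2.cvtColor(im,6),(5,5),1.5)
c=cv2.HoughCircles(g[90:210,260:380].copy(),3,1.5,50,param1=80,param2=20,minRadius=25,maxRadius=42);print("disc",c[0][:2] if c is not None else c)
if c is not None:
    d=c[0][0]; D=W(np.load("w9.npy"),260+d[0],90+d[1],78); print("disc",D,"gap65?",(D-R["w9"])@u)
# loose parts: top view before / after
a,b=[cv2.cvtColor(cv2.imread(f"pics/{n}.png"),6) for n in("top0","top9")]
for nm,(x,y,r) in dict(ring=(202,202,30),bolt_a=(248,311,12),weld=(318,324,36),bolt_b=(358,274,14)).items():
    t=a[y-r:y+r,x-r:x+r]; t=cv2.Canny(t,60,150).astype(np.float32); s=cv2.Canny(b[y-r-8:y+r+8,x-r-8:x+r+8],40,120).astype(np.float32)
    m=cv2.matchTemplate(cv2.GaussianBlur(s,(5,5),0),cv2.GaussianBlur(t,(5,5),0),5);_,v,_,l=cv2.minMaxLoc(m);print(nm,l[0]-8,l[1]-8,round(v,2))
o=np.hstack([cv2.resize(cv2.imread(f"pics/{n}.png")[165:330,150:280],None,fx=3,fy=3,interpolation=2) for n in("top0","top9")]);cv2.imwrite("pics/f.png",o)
```

```text
w1 [212 221 229 237 245 253 261] [597.8  33. ]
w9 [214 223 231 239 247 255 263] [562.1 186. ]
travel 157.17630737565062 pad z w9 49.53966160497811
disc [[59.25 56.25 32.35]]
disc [545.88770632 249.8342433 ] gap65? 65.82148351906103
ring 0 0 0.52
bolt_a 0 0 0.92
weld 0 0 0.99
bolt_b 0 0 0.88
```

View pics/f.png

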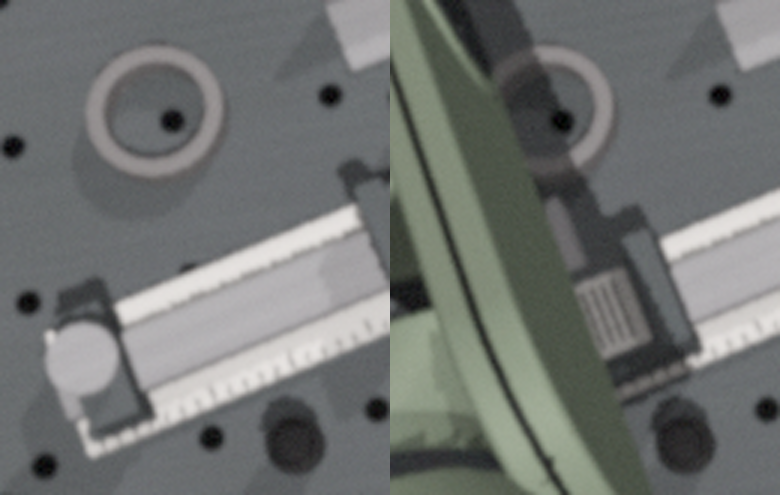

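The ring and bolts are where they were, the pad is back up (49.5 mm), and the spacing to the disc is 65.8 mm, which is 65 within measurement error. Contact with the stop was also felt in the force. The arm is clear, so I'm handing in.

```bash
python3 -c "
from cell import *
print(sign_off())"
```

```text
the job is handed in; nothing more can be done
None
```

The carriage is pushed up against the disc stop, the pad is back up with the brake on, the bolts, ring and test plate haven't moved (the angle I didn't check separately), and the job is handed in; the pad hit a hard stop after about 4 mm by my measurements, short of the 5 mm advised, though the carriage slid freely at 1–2 N.

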